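Clamp the tamper in the service vise

ROBOT

A 6-joint arm with a two-finger parallel gripper is mounted at the origin on a cart in front of the work surface, level with it; the furniture and walls round the work are solid. World frame = base frame: x ahead of the robot, y to its left, z up, the work surface at z = 0. Lengths are in mm, angles in rad, forces in N, time in s.
With the tool pointing down it reaches from about 225 to 875 mm from the base axis. Payload 3.4 kg.
Tool frame: the origin (TCP) lies midway between the tips of the shut fingers; the grasp point (between the pads) lies 19 mm behind it; z points along the fingers, y is the line along which they close (so a half turn about z gives the same grasp; the last joint's range is limited). The gripper opens to 85 mm and grips with 20 to 120 N. Pads are 22 mm wide; open, the fingers measure 114 mm over their backs; the gripper's body (76 mm by 85 mm) begins 54 mm behind the grasp point. The pads swing forward as they close: fully open they stand 13 mm farther back than shut.
Start: joints at [1.225, 0.276, 1.505, -0, 1.361, -0.121], TCP at [128.189, 560.565, 199.428] pointing down, gripper open.
Joint ranges: [-2.89, 2.89], [-0.75, 2.08], [0.22, 2.7], [-1.18, 4.32], [0.11, 2.71], [-2.7, 2.7]. Speed limits (rad/s): [2.57, 2.57, 3.14, 3.14, 3.14, 3.14].

INTERFACE

Orientations are given as a rotation vector (axis times angle).
In Python, from cell import r, viewer, finder gives the robot as it stands.
- The arm moves only by the tool carry_out, never from a script. Its argument "steps" is a list that holds one entry, the list of rows, each a list of 6 numbers: the shift along the tool's x, y, z in cm, then the turn, a rotation vector about the tool's x, y, z in rad. In form: [[[x, y, z, wx, wy, wz], ...]]. A call has 1 to 20 rows; each row is the pose to reach, as a shift and turn from the pose commanded when the call began, along the tool's axes at that moment; what a row does not reach only later rows make up. A row lasts 1/10 s, in which the tool goes at most 50 mm and 8.59 degrees, less where a joint would pass 70% of its speed; a pose out of reach is approached as far as the arm can. A call with a gripper value outside its range is refused whole. "jaw" is the opening, from -1 (shut) to 1 (fully open), so that 0 is half open, set as the call begins (left out, the last holds). The fingers move at their own pace and stop on an object; the grip force is fixed at half the most. Time passes only in rows, so rows that repeat a pose let the fingers close. It gives the time, the measured TCP pose, the force, the opening and the grip force at its end, in the units of the state.
- r.read_state(): the state, without advancing time (a new reading comes with each control period).
- viewer.get_image(name): name is "side" or "top"; returns a dict with "color" (400x640x3 uint8, blue, green, red), "fx", "fy", "cx", "cy" (pixels), "extrinsics" (4x4, takes a point from world to camera coordinates). Camera axes: x right, y down, z forward; pixel columns grow to the right and rows downward; lengths in mm; the calibration is good to about 2 mm. A picture is of the moment at which its call begins. There is no depth.
- r.hand_in(): hands the job in; it is judged then, once.
Trained networks look in a picture, given as the dict that the camera call returned (one of the last four; its "shot" number tells which), for a name from the list of things; names that differ only in an ending like _2 or _b are one class to them, and where a whole thing is asked for, a point or a joint stands for the part that bears it (a point fixed in the world has none). Each returns a list of dicts, best first, with "score" (0 to 1); they miss things now and then, are a little off and sometimes report something else, mostly with a low value. They report only what shows in the picture. A call takes as long as a camera call. They do not tell look-alikes from the thing itself.
- finder.search_frame(name, picture): "rect" ([left, top, right, bottom] in pixels, round what is visible of it).
- finder.masks_of(name, picture): "pixels" (400x640 bool, what is visible of it) and "rect" ([left, top, right, bottom] in pixels, round what is visible of it).
The state is a dict: "clock": time; "qpos": joint angles; "joint_velocities": joint speeds; "joint_torque": joint torques, N m; "ee_pos": TCP position; "eef_rot": TCP orientation; "force": force on the tool from outside, world axes, zero at the start; "torque": the same for the moment, N m; "width": finger opening in mm; "gripper_force": force on a finger pad.
Only numpy, scipy, OpenCV 4.12 (cv2) and the standard library are available. Lean on these libraries where they do the work, as an engineer would, in place of code of your own. Each camera call takes 0.05 s, during which the arm holds its last target. There are 200 camera calls.

TASK

The tamper needs its handle re-seated: take the loose coffee tamper that stands on the open counter to the left of the small blue vise, and stand it upright on the vise's bed between the two jaws. Then turn the vise's crank clockwise until the sliding jaw grips the tamper's base firmly against the fixed jaw, and let go. Move the jaw only with the crank, and leave the espresso cup near the counter's front edge where it is.

Things in the scene. Friction and masses are not known exactly. Their poses are not given: they have to be found in the camera images.
- tamper_mid (a point): The loose coffee tamper, upright: steel base 58 mm in diameter and 30 mm high, narrow dark wooden handle above it (up to 32 mm in diameter), 96 mm tall in all, 0.25 to 0.5 kg. This point is on its axis, half-way up, 48 mm above its underside; z is its axis. Grasp the wooden handle from above, about 75 mm above the underside.
- vise: Small blue bench vise fixed to the counter, 92 mm wide (its x) by 268 mm long (its y). Origin on the counter under it. Along its y from - to +: gear housing with the crank on top, sliding jaw, flat bed, fixed jaw. The bed's top is 18 mm above the counter. The fixed jaw's face is at y = +105 mm and looks to -y; the sliding jaw's face looks to +y. Both jaws are 84 mm wide in x, and rise 26 mm above the bed, with rubber pads.
- vise_bed (a point): Point on top of the vise's bed, 29 mm before the fixed jaw's face, on the vise's middle line (vise x = 0, y = +76 mm, z = 18 mm): where the tamper's underside centre is when clamped in the middle.
- jaw_face (a point): Middle of the sliding jaw's face, 31 mm above the counter; it moves along the vise's y with the jaw.
- jaw (a joint): Travel of the sliding jaw (m) towards the fixed jaw: 0 is fully open (gap between the jaws 100 mm), gap = 100 mm - travel; it grips the tamper's base at about 43 mm. It starts with a gap of 80 to 100 mm.
- crank (a joint): Crank angle (rad), growing clockwise seen from above, which closes the jaw by 6 mm per radian. Starts at 0.1 to 3.3; the jaw bears on the tamper from 7.15 to 7.25 on and is tight at 7.3 to 7.4; stop at 8.4. Stiff (5 N at the knob), stays where left. Once the jaw bears, resistance rises gradually (8 N at 7.4, 20 N at 7.55): driving the knob towards 7.5 grips firmly and does no harm.
- crank_axis (a point): Point on the crank's vertical axis, at the height of the knob's middle (97 mm above the counter).
- knob_grip (a point): Middle of the crank's upright black knob, 19 mm in diameter, 42 mm tall (76 to 118 mm above the counter), spinning freely on the crank arm (top 72 mm above the counter); it goes round the crank axis in a level circle of 50 mm radius. At crank angle 0 it lies on the vise's -x side of the axis.
- espresso_cup_0: White espresso cup with handle, 52 mm tall, 83 mm over the handle, loose on the counter near its front edge; a bystander. Origin under it.
There are look-alikes about, which are no part of the job. What is shaped like the part that bears tamper_mid but green or red is not meant.

How it is judged:
By the outcome, as a careful person would: the job done as asked, in the order asked, and still so for the second after the job is handed in, with the robot touching nothing.
It also fails if it takes over 58 s, if anything falls off the work surface, if the arm or the gripper's body presses on something with over 40 N, if the wrist force passes 120 N, or if a joint passes its speed limit or range.

## Working session

There is one attempt and no reset: what is moved stays moved. The work goes in short steps, Python scripts to look and compute and a tool call to move; the robot and the scene stay as the last step left them, time stands still between calls to the robot, and variables do not carry over. Pictures are saved under pics/ and viewed, at most 10 in all, crops included, and the job is handed in when it is done.

Besides the shell and the picture viewer there is one more tool, called after "Request:" in YAML: its name, and indented under it one key for each argument. carry_out: Moves the arm, as the interface text tells. Its arguments: {"type":"object","properties":{"steps":{"type":"array"},"jaw":{"type":"number"}},"required":["steps"]}

```bash
ls; mkdir -p pics; cat > h.py <<'E'
import numpy as np, cv2
from cell import r, viewer, finder
def pose(d): return np.array(d["extrinsics"])
def proj(d,p):
    E=pose(d); c=E[:3,:3]@np.array(p,float)+E[:3,3]
    return np.array([d["fx"]*c[0]/c[2]+d["cx"], d["fy"]*c[1]/c[2]+d["cy"]])
def onz(d,uv,z):
    E=pose(d); R,t=E[:3,:3],E[:3,3]; o=-R.T@t
    v=R.T@np.array([(uv[0]-d["cx"])/d["fx"],(uv[1]-d["cy"])/d["fy"],1.0])
    return o+v*(z-o[2])/v[2]
E
python3 - <<'E'
from h import *
np.set_printoptions(precision=1,suppress=True)
for n in("side","top"):
    d=viewer.get_image(n); cv2.imwrite(f"pics/{n}0.png",d["color"])
    E=pose(d); print(n,d["fx"],d["cx"],d["cy"],"cam",-E[:3,:3].T@E[:3,3], "axes",E[:3,:3])
    for k in("tamper_mid","vise","knob_grip","jaw_face","crank","espresso_cup_0"):
        for o in finder.search_frame(k,d)[:4]: 
            q=o["rect"]; print(k,np.round(o["score"],2),np.array(q),onz(d,((q[0]+q[2])/2,(q[1]+q[3])/2),50))
s=r.read_state(); print(s)
E
```

```text
pics
side 498.1109121331282 319.7660794847667 200.4760165953406 cam [ 489.4 -854.2  735.4] axes [[ 1.  -0.  -0. ]
 [-0.  -0.5 -0.8]
 [-0.   0.8 -0.5]]
tamper_mid 0.81 [316.5 144.2 336.9 183. ] [499.1 405.6  50. ]
tamper_mid 0.67 [329.  166.2 353.1 201.3] [535.9 291.6  50. ]
tamper_mid 0.58 [286.7 160.5 308.5 202.8] [419.  306.7  50. ]
knob_grip 0.71 [354.8 219.3 361.7 235.8] [568.5  90.8  50. ]
jaw_face 0.54 [329.5 233.5 367.1 249.8] [542.6  37.5  50. ]
crank 0.9 [338.7 220.5 361.9 259.4] [547.4  43.7  50. ]
espresso_cup_0 0.97 [251.6 214.4 282.  239.4] [353.6  99.6  50. ]
espresso_cup_0 0.65 [338.4 214.5 365.8 252.8] [552.8  67.4  50. ]
top 372.9547102701641 325.5724052346253 187.64063134888602 cam [337.1 155.6 908.2] axes [[-0.  -1.  -0. ]
 [-1.   0.  -0.2]
 [ 0.2  0.  -1. ]]
tamper_mid 0.77 [255.8 163.8 279.1 189.7] [529.4 304.1  50. ]
tamper_mid 0.74 [248.6 212.7 277.4 237.8] [415.3 314.4  50. ]
tamper_mid 0.55 [203.4 182.4 235.3 203.2] [494.6 417.4  50. ]
tamper_mid 0.36 [313.3 148.4 421.1 195.6] [533.1  68.5  50. ]
vise 0.98 [312.3 149.6 421.4 198.1] [528.7  69.6  50. ]
knob_grip 0.52 [378.6 147.3 393.1 162.9] [572.7  22.4  50. ]
jaw_face 0.81 [367.1 154.2 386.1 192.7] [528.9  46.7  50. ]
crank 0.66 [384.  149.3 411.7 175.3] [554.2  -4.9  50. ]
crank 0.56 [311.7 150.7 422.8 193.9] [532.4  68.5  50. ]
espresso_cup_0 0.56 [330.  234.3 355.6 269.7] [349.2 132.9  50. ]
{'clock': 0.7, 'qpos': array([ 1.2,  0.3,  1.5,  0. ,  1.4, -0.1]), 'joint_velocities': array([-0.,  0., -0.,  0., -0., -0.]), 'joint_torque': array([  0. , -41.7, -24.6,  -0. ,   0. ,  -0. ]), 'ee_pos': array([128.2, 560.6, 199.4]), 'eef_rot': array([0.4, 3.1, 0. ]), 'force': array([ 0.4,  0.9, -0.5]), 'torque': array([ 0., -0.,  0.]), 'gripper_force': 0.0, 'width': 84.90653087028163}
```

```bash
python3 - <<'E'
import cv2,numpy as np
a=cv2.imread("pics/top0.png")[130:280,180:440]; a=cv2.resize(a,None,fx=3,fy=3,interpolation=2)[:,:780]
cv2.imwrite("pics/topc.png",a)
b=cv2.imread("pics/side0.png")[130:270,240:400]; cv2.imwrite("pics/sidec.png",cv2.resize(b,None,fx=4,fy=4,interpolation=2))
E
```

```text
(no output)
```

View pics/topc.png

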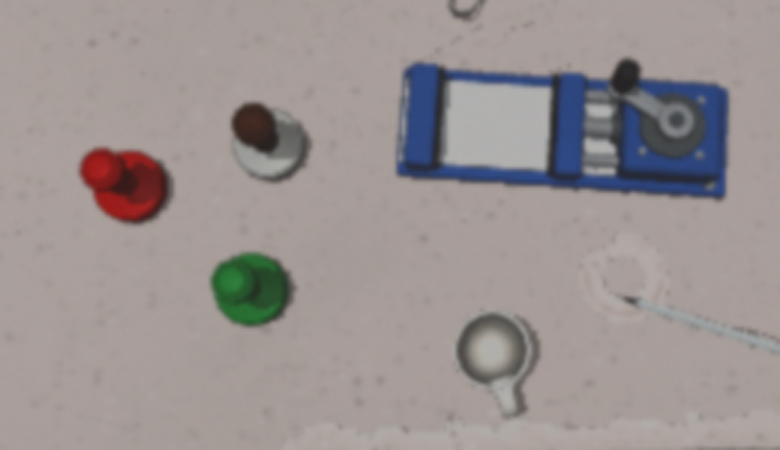

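View pics/sidec.png

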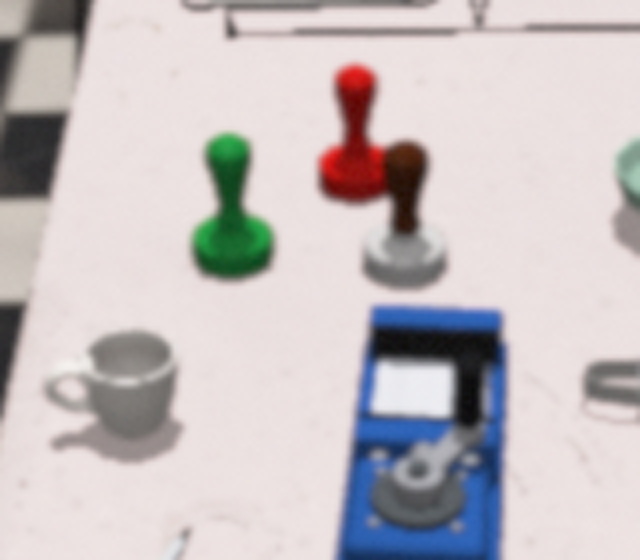

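The three tamper shapes in the top view are red (about px 223,192), green (about 263,226) and steel with a dark-wood handle (about 269,177). The steel and dark-wood one (also at side px 341,180) is the one meant, and it stands just left of the vise in the crops. The vise's crank knob is at top px (388,155).

```bash
cat > fit.py <<'E'
from h import *
from scipy.optimize import minimize, least_squares
S=4
def circ(x,y,z,rr): a=np.linspace(0,2*np.pi,40); return np.c_[x+rr*np.cos(a),y+rr*np.sin(a),0*a+z]
def box(x0,x1,y0,y1,z0,z1): return np.array([[a,b,c] for a in(x0,x1) for b in(y0,y1) for c in(z0,z1)],float)
def render(d,hulls):
    m=np.zeros((400*S,640*S),np.uint8)
    for P in hulls:
        uv=np.array([proj(d,p) for p in P]); h=cv2.convexHull(((uv+.5)*S*16).astype(np.int32))
        cv2.fillConvexPoly(m,h,255,shift=4)
    return cv2.resize(m,(640,400),interpolation=cv2.INTER_AREA)/255.
def tamper_xy(ds):
    # rects of finder, model extents
    def res(p):
        o=[]
        for d,q in ds:
            P=np.r_[circ(*p,0,29),circ(*p,30,29),circ(*p,82,16),circ(*p,94,10)]
            uv=np.array([proj(d,k) for k in P]); e=np.r_[uv.min(0),uv.max(0)]+.5; o+=list(e-np.array(q))
        return np.array(o)
    s=least_squares(res,[530,300],loss="soft_l1"); return s.x,res(s.x)
def vise_hulls(p):
    x,y,a,bh,hh,hy=p; R=np.array([[np.cos(a),-np.sin(a),0],[np.sin(a),np.cos(a),0],[0,0,1]])
    return [b@R.T+[x,y,0] for b in(box(-46,46,-134,134,0,bh),box(-42,42,105,134,0,44),box(-42,42,-134,hy,0,hh))]
E
python3 - <<'E'
from fit import *
np.set_printoptions(precision=2,suppress=True)
ds={n:viewer.get_image(n) for n in("side","top")}
T=[]
for n,d in ds.items():
    c=d["color"].astype(int)
    for o in finder.masks_of("tamper_mid",d)[:4]:
        m=o["pixels"]; col=np.median(c[m],0); print(n,o["rect"],col,round(float(o["score"]),2))
        if np.ptp(col)<40 and o["score"]>.4: T.append((d,o["rect"]))
    for k in("knob_grip","crank"):
        for o in finder.masks_of(k,d)[:2]:
            v,u=np.nonzero(o["pixels"]); print(n,k,round(float(o["score"]),2),o["rect"],"centroid",u.mean()+.5,v.mean()+.5, onz(d,(u.mean()+.5,v.mean()+.5),97))
print("tamper",*tamper_xy(T))
ms={}
for n,d in ds.items():
    c=d["color"].astype(float); b=np.clip((c[...,0]-c[...,2]-10)/60,0,1)
    lo=(b>.4).astype(np.uint8); nl,l,st,_=cv2.connectedComponentsWithStats(lo); i=1+st[1:,4].argmax(); print(n,st[i])
    k=(l==i).astype(np.uint8); h=cv2.convexHull(np.argwhere(k)[:,::-1].astype(np.int32)); f=np.zeros_like(k); cv2.fillConvexPoly(f,h,1)
    ms[n]=np.where(cv2.erode(f,np.ones((3,3)))>0,1,b*cv2.dilate(f,np.ones((3,3))))
def cost(p):
    # top: full; weights equal
    return sum((np.abs(render(ds[n],vise_hulls(p))-ms[n])[100:300]**2).sum() for n in ds)
best=None
for a in(-.06,0,.06):
    p0=np.array([530,70,a,14,50,-50]); sim=np.vstack([p0]+[p0+np.eye(6)[i]*[8,8,.05,4,10,15][i] for i in range(6)])
    s=minimize(cost,p0,method="Nelder-Mead",options=dict(initial_simplex=sim,maxiter=400))
    print(s.x,s.fun)
E
```

```text
side [329.3, 167.0, 355.6, 201.9] [111. 111. 118.] 0.95
side [284.9, 160.5, 307.3, 201.9] [ 53. 106.  33.] 0.89
side [318.3, 145.6, 336.7, 183.3] [ 23.   25.  141.5] 0.63
side [339.3, 218.2, 362.0, 259.1] [101.  92.  91.] 0.61
side crank 0.82 [342.6, 217.9, 361.8, 257.8] centroid 352.0692771084337 238.32530120481928 [547.44 -12.34  97.  ]
top [248.8, 213.6, 277.2, 237.4] [48. 94. 40.] 0.97
top [206.3, 179.9, 238.6, 203.2] [ 29.  30. 124.] 0.74
top knob_grip 0.49 [382.0, 152.5, 392.6, 161.1] centroid 388.54 155.42 [558.86  23.69  97.  ]
top crank 0.65 [382.9, 151.8, 412.8, 179.3] centroid 396.42907801418437 163.9113475177305 [538.69   7.32  97.  ]
tamper [543.86 155.68] [  5.79  28.29   2.97  34.27  -4.21 -22.91  -3.43 -22.93]
side [ 322  216   45   73 1802]
top [ 313  151  109   44 1615]
[540.43  65.35  -0.11  10.12   9.21   4.27] 811.5115080738177
[ 540.03   65.98   -0.1    12.4     4.14 -131.9 ] 817.3084246443676
[540.28  66.08  -0.1   11.18   4.94  33.47] 813.5585668973472
```

```bash
python3 - <<'E'
from h import *
a=cv2.imread("pics/top0.png")[140:206,305:430]; a=cv2.resize(a,None,fx=6,fy=6,interpolation=2)
b=cv2.imread("pics/side0.png")[208:300,310:378]; b=cv2.resize(b,None,fx=6,fy=6,interpolation=2)
cv2.imwrite("pics/v.png",a); cv2.imwrite("pics/vs.png",b)
E
```

```text
(no output)
```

View pics/v.png

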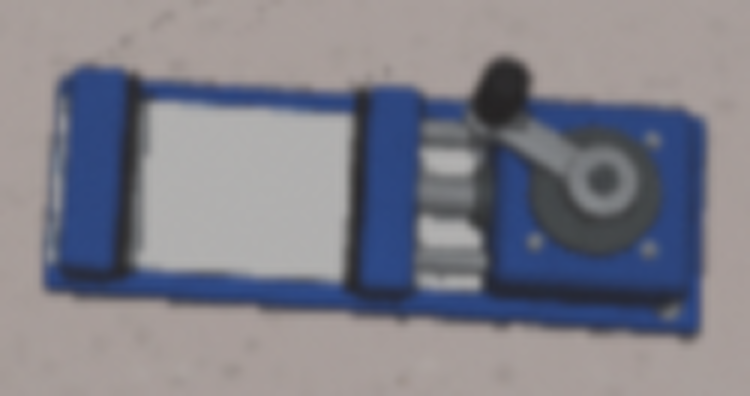

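View pics/vs.png

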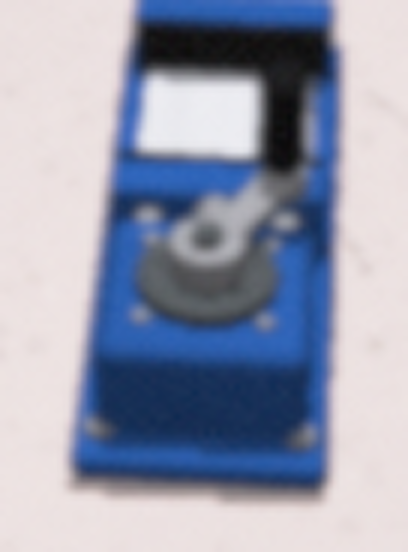

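The top crop shows base corners at px (312.3,188.3) and (421.2,195.5), hub at (405.7,170.3) and knob middle near (388.3,155.8). In the side crop the near corners are at (322.5,288.7) and (363.3,289.3), and the hub is at (344.7,247.5).

```bash
python3 - <<'E'
from fit import *
np.set_printoptions(precision=2,suppress=True)
ds={n:viewer.get_image(n) for n in("side","top")}
T=lambda u,v:("top",np.array([u/6+305,v/6+140])); Q=lambda u,v:("side",np.array([u/6+310,v/6+208]))
def W(p,q):
    x,y,a=p[:3]; c,s=np.cos(a),np.sin(a); return [x+c*q[0]-s*q[1],y+s*q[0]+c*q[1],q[2]]
def res(p):
    cy,hz,th,gap=p[3:]
    k=[-50*np.cos(th),cy+50*np.sin(th)]
    L=[(T(44,290),[-46,134,0]),(T(697,333),[-46,-134,0]),(Q(75,484),[-46,-134,0]),(Q(320,488),[46,-134,0]),
     (T(604,182),[0,cy,hz]),(Q(208,237),[0,cy,hz]),(T(509,80),[*k,118]),(T(492,110),[*k,76]),(Q(284,165),[*k,76]),
     (T(138,75),[42,105,44]),(T(128,277),[-42,105,44]),(T(360,92),[42,105-gap,44]),(T(348,290),[-42,105-gap,44])]
    return np.array([proj(ds[n],W(p,q))-uv for (n,uv),q in L]).ravel()
s=least_squares(res,[530,70,-.05,-80,76,2.2,90],loss="soft_l1",x_scale=[10,10,.1,10,10,.5,10]); p=s.x
print(p); print(res(p).reshape(-1,2))
print("bed",W(p,[0,76,18]),"axis",W(p,[0,p[3],97]),"knob",W(p,[-50*np.cos(p[5]),p[3]+50*np.sin(p[5]),97]),"travel/6",(100-p[6])/6)
Tm=[]
m={}
for n,d in ds.items():
    c=d["color"].astype(int)
    for o in finder.masks_of("tamper_mid",d)[:6]:
        q=np.array(o["rect"]); print(n,q,o["score"])
Tm=[(ds["side"],[329.3,167,353.5,201.7]),(ds["top"],[256.5,163.8,281.5,190])]
print("tamper",*tamper_xy(Tm))
E
```

```text
[536.74  63.51  -0.09 -80.35  75.74   2.1   93.19]
[[ 0.15  2.08]
 [ 0.16  0.59]
 [-1.64  1.88]
 [ 0.88  3.1 ]
 [-0.07 -0.73]
 [-0.88  0.14]
 [-0.14 -0.47]
 [-0.04 -0.42]
 [-1.19  0.31]
 [-2.16 -0.72]
 [-2.5  -0.09]
 [-0.31 -1.65]
 [ 0.37 -0.21]]
bed [np.float64(543.19938586683), np.float64(139.23503212607363), 18] axis [np.float64(529.9055618045371), np.float64(-16.550656685341345), 97] knob [np.float64(558.8157710780293), np.float64(24.24394834722255), 97] travel/6 1.1352385492717783
side [318.6 143.6 336.  181.3] 0.94
side [286.3 162.  307.5 201.1] 0.63
side [331.5 166.2 350.9 202.9] 0.56
side [325.1 234.6 363.3 250.1] 0.47
top [248.4 214.  277.1 236.7] 0.95
top [253.2 162.9 280.6 193.1] 0.91
top [203.7 180.  238.7 201.5] 0.82
tamper [537.38 307.  ] [ 1.91 -1.77 -1.02  0.97 -0.25  0.29  0.34 -0.15]
```

```bash
python3 - <<'E'
from fit import *
np.set_printoptions(precision=2,suppress=True)
ds={n:viewer.get_image(n) for n in("side","top")}
T=lambda u,v:("top",np.array([u/6+304.58,v/6+139.58])); Q=lambda u,v:("side",np.array([u/6+309.58,v/6+207.58]))
def W(p,q):
    x,y,a=p[:3]; c,s=np.cos(a),np.sin(a); return [x+c*q[0]-s*q[1],y+s*q[0]+c*q[1],q[2]]
def res(p):
    cy,hz,th,e,dt,ds_=p[3:9]; gap=100-6*th; e2=e-268
    k=[-50*np.cos(th),cy+50*np.sin(th)]
    L=[(T(44,290),[-46,e,0]),(T(697,333),[-46,e2,0]),(Q(75,484),[-46,e2,0]),(Q(320,488),[46,e2,0]),
     (T(604,182),[0,cy,hz]),(Q(208,237),[0,cy,hz]),(T(509,80),[*k,118]),(T(492,110),[*k,76]),(Q(284,165),[*k,76]),
     (T(140,75),[42,105,44]),(T(131,277),[-42,105,44]),(T(358,92),[42,105-gap,44]),(T(347,290),[-42,105-gap,44]),(Q(138,68),[-42,105,18]),(Q(327,68),[42,105,18])]
    o=np.array([proj(ds[n],W(p,q))-uv+(np.array([0,ds_]) if n=="side" else np.array([0,dt])) for (n,uv),q in L]).ravel()
    return np.r_[o,dt,ds_]
s=least_squares(res,[530,70,-.05,-80,76,2.2,134,0,0],loss="soft_l1",x_scale=[10,10,.1,10,10,.5,10,1,1]); p=s.x
print(p); print(res(p)[:-2].reshape(-1,2))
print("bed",W(p,[0,76,18]),"axis",W(p,[0,p[3],97]),"knob",W(p,[-50*np.cos(p[5]),p[3]+50*np.sin(p[5]),97]))
print("tamper",*tamper_xy([(ds["side"],[329.8,166.5,353,202]),(ds["top"],[255.5,163.7,281,191])]))
E
```

```text
[537.88  58.94  -0.09 -75.6   72.82   2.1  140.71   0.38  -1.54]
[[-0.37  1.93]
 [-0.44  0.99]
 [-0.72 -0.03]
 [ 1.72  1.33]
 [-0.02 -0.12]
 [ 0.07  0.03]
 [ 0.16 -0.18]
 [ 0.27 -0.11]
 [-0.24 -0.88]
 [-0.09 -0.65]
 [-0.73 -0.05]
 [ 0.01 -1.52]
 [ 0.32 -0.11]
 [-1.84 -0.05]
 [ 0.33  1.14]]
bed [np.float64(544.7377187367141), np.float64(134.63064549139838), 18] axis [np.float64(531.05994904227), np.float64(-16.34979001435859), 97] knob [np.float64(559.9885524915353), np.float64(24.43177325233281), 97]
tamper [536.47 308.65] [ 1.06 -1.56 -0.89  0.34  0.07  0.8   0.18 -0.76]
```

```bash
cat >> h.py <<'E'
from scipy.spatial.transform import Rotation as Ro
def delta(p0,rv,tgt): return Ro.from_rotvec(rv).inv().apply(np.array(tgt)-p0)/10
E
python3 - <<'E'
from h import *
np.set_printoptions(precision=3,suppress=True)
s=r.read_state(); print(s["ee_pos"],s["eef_rot"],Ro.from_rotvec(s["eef_rot"]).as_matrix())
for t in([536.5,308,140],[536.5,308,56]): print(delta(s["ee_pos"],s["eef_rot"],t))
E
```

```text
[128.181 560.571 199.404] [0.352 3.122 0.   ] [[-0.975  0.223  0.   ]
 [ 0.223  0.975  0.   ]
 [-0.     0.    -1.   ]]
[-45.434 -15.521   5.94 ]
[-45.434 -15.521  14.34 ]
```

Request:
carry_out:
  steps:
    - [[-10,-3.4,3,0,0,-0.06],[-20,-6.8,4,0,0,-0.12],[-30,-10.2,5,0,0,-0.18],[-45.4,-15.5,5.9,0,0,-0.225],[-45.4,-15.5,5.9,0,0,-0.225],[-45.4,-15.5,5.9,0,0,-0.225],[-45.4,-15.5,5.9,0,0,-0.225],[-45.4,-15.5,5.9,0,0,-0.225],[-45.4,-15.5,5.9,0,0,-0.225],[-45.4,-15.5,5.9,0,0,-0.225],[-45.4,-15.5,5.9,0,0,-0.225],[-45.4,-15.5,5.9,0,0,-0.225],[-45.4,-15.5,5.9,0,0,-0.225],[-45.4,-15.5,5.9,0,0,-0.225],[-45.4,-15.5,5.9,0,0,-0.225],[-45.4,-15.5,5.9,0,0,-0.225]]
  jaw: 1

```text
clock: 3.0
ee_pos: [535.5, 309.0, 140.8]
eef_rot: [-0.002, 3.141, 0.0]
force: [0.3, -0.1, 0.0]
width: 85.5
gripper_force: 0.0
```

```bash
python3 - <<'E'
from h import *
d=viewer.get_image("side"); t=viewer.get_image("top")
print(r.read_state()["ee_pos"],proj(d,[536,308,0]))
a=cv2.resize(d["color"][110:230,260:400],None,fx=4,fy=4,interpolation=2)
cv2.imwrite("pics/s2.png",a)
E
```

```text
[535.82095221 308.74142323 140.68225117] [340.77118458 196.25771531]
```

View pics/s2.png

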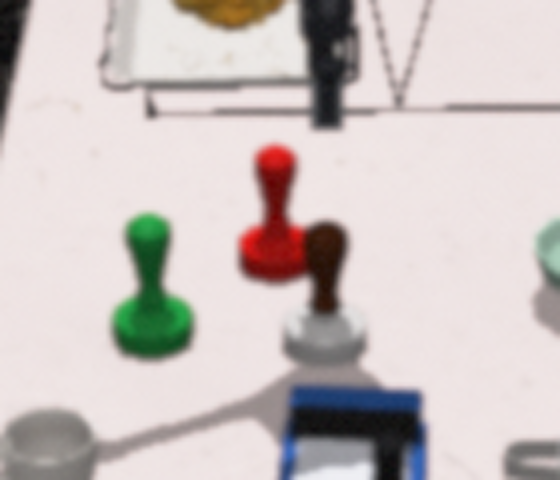

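The fingers (crop column 326, px 341) hang right over the dark handle (crop column 326). Next I go down and grip.

Request:
carry_out:
  steps:
    - [[0,0,3,0,0,0],[0,0,6,0,0,0],[0,0,8.4,0,0,0],[0,0,8.4,0,0,0],[0,0,8.4,0,0,0]]

```text
clock: 3.6
ee_pos: [536.3, 308.4, 56.6]
eef_rot: [0.001, -3.141, 0.0]
force: [0.2, -0.0, 0.1]
width: 85.5
gripper_force: 0.0
```

Request:
carry_out:
  steps:
    - [[0,0,0,0,0,0],[0,0,0,0,0,0],[0,0,0,0,0,0],[0,0,0,0,0,0],[0,0,0,0,0,0],[0,0,0,0,0,0],[0,0,0,0,0,0],[0,0,0,0,0,0]]
  jaw: -1

```text
clock: 4.4
ee_pos: [539.9, 307.7, 63.0]
eef_rot: [-0.001, 3.132, 0.001]
force: [-2.5, -6.3, 26.0]
width: 0.1
gripper_force: 14.6
```

```bash
python3 - <<'E'
from h import *
d=viewer.get_image("side"); t=viewer.get_image("top")
s=r.read_state();print(s["ee_pos"],s["force"],s["width"])
a=cv2.resize(d["color"][110:230,280:400],None,fx=4,fy=4,interpolation=2)
b=cv2.resize(t["color"][140:260,220:300],None,fx=4,fy=4,interpolation=2)
cv2.imwrite("pics/s3.png",np.hstack([a,b]))
E
```

```text
[539.91937161 307.74823878  62.95686769] [-2.79361831 -5.30995207 27.32985288] 0.10026186474096478
```

View pics/s3.png

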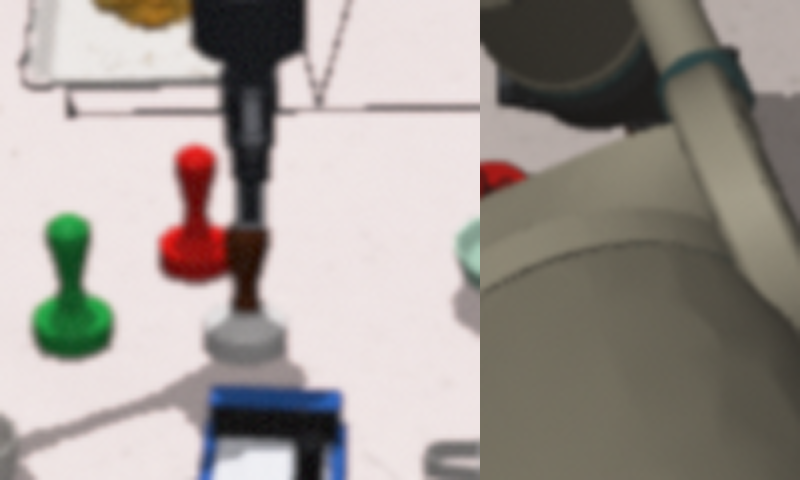

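```bash
python3 - <<'E'
from h import *
d=viewer.get_image("side")
f=lambda p:(proj(d,p)-[280,110])*4
for p in([540,308,63],[540,308,117],[537,308,96],[537,308,30],[537,308,0],[537,279,0],[537,290,96],[537,290,30],[537,270,96],[537,261,0],[537,299,0],[537,270,30]): print(p,f(p))
E
```

```text
[540, 308, 63] [249.38480568 265.79098729]
[540, 308, 117] [249.83589678 194.68174674]
[537, 308, 96] [245.13874542 222.78911977]
[537, 308, 30] [244.71816736 307.81726156]
[537, 308, 0] [244.53422014 345.00581728]
[537, 279, 0] [246.17267186 367.85996861]
[537, 290, 96] [246.1959235  236.02322494]
[537, 290, 30] [245.74249882 321.65741138]
[537, 270, 96] [247.39963987 251.09174494]
[537, 261, 0] [247.21974006 382.465132  ]
[537, 299, 0] [245.03645094 352.01124729]
[537, 270, 30] [246.90805711 337.40573305]
```

The fingers seem to have shut on top of the handle: the tips show at crop row 228, but the reported TCP projects to row 266. I lift, then check the visible tip against the reported TCP.

Request:
carry_out:
  steps:
    - [[0,0,-3,0,0,0],[0,0,-7,0,0,0],[0,0,-7,0,0,0],[0,0,-7,0,0,0]]

```text
clock: 4.95
ee_pos: [536.9, 308.6, 127.9]
eef_rot: [-0.0, 3.139, 0.002]
force: [0.2, 0.8, -0.6]
width: -0.3
gripper_force: 0.0
```

```bash
python3 - <<'E'
from h import *
d=viewer.get_image("side"); s=r.read_state(); print(s["ee_pos"],s["eef_rot"],s["force"],s["width"],s["qpos"])
a=cv2.resize(d["color"][90:230,280:400],None,fx=4,fy=4,interpolation=2)
u=(proj(d,s["ee_pos"])-[279.5,89.5])*4; print(u)
cv2.drawMarker(a,tuple(int(v) for v in u),(0,255,255),0,14)
cv2.imwrite("pics/s4.png",a)
E
```

```text
[535.89069725 308.12518764 126.42256374] [ 3.50862026e-04 -3.14155188e+00 -7.13935137e-05] [-0.42095602 -0.41748544  0.19861174] 0.1574665878086297 [ 4.09274002e-01  3.86447089e-01  1.52399311e+00  6.14191728e-05
  1.23117176e+00 -1.16176615e+00]
[245.64098388 263.97152242]
```

View pics/s4.png

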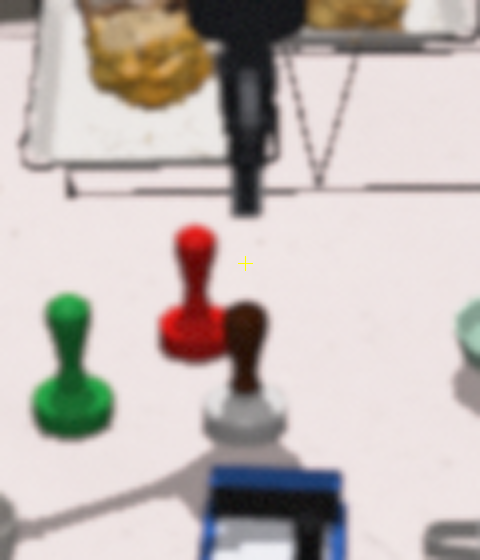

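The visible tips (crop 247,215) sit well above the reported TCP (245,264), about 34 mm higher. The contact on top of the 96 mm handle at a reported z of 63 gives the same figure. So true tip height is roughly reported z + 34. I open, go down to a reported z of about 22, then grip.

Request:
carry_out:
  steps:
    - [[0,0,0,0,0,0],[0,0,0,0,0,0],[0,0,0,0,0,0],[0,0,0,0,0,0],[0,0,0,0,0,0],[0,0,0,0,0,0],[0,0,3,0,0,0],[0,0,6,0,0,0],[0,0,7,0,0,0],[0,0,8,0,0,0],[0,0,9,0,0,0],[0,0,10,0,0,0],[0,0,10.4,0,0,0],[0,0,10.4,0,0,0],[0,0,10.4,0,0,0]]
  jaw: 1

```text
clock: 6.5
ee_pos: [536.6, 308.5, 22.8]
eef_rot: [-0.0, 3.141, 0.001]
force: [0.7, 0.8, 0.7]
width: 85.3
gripper_force: 0.0
```

Request:
carry_out:
  steps:
    - [[0,0,0,0,0,0],[0,0,0,0,0,0],[0,0,0,0,0,0],[0,0,0,0,0,0],[0,0,0,0,0,0],[0,0,0,0,0,0],[0,0,0,0,0,0],[0,0,0,0,0,0]]
  jaw: -1

```text
clock: 7.3
ee_pos: [536.5, 308.0, 22.9]
eef_rot: [-0.0, 3.141, -0.0]
force: [-0.2, -2.6, 5.7]
width: 30.7
gripper_force: 59.2
```

Request:
carry_out:
  steps:
    - [[0,0,-2,0,0,0],[0,0,-5,0,0,0],[0,0,-8,0,0,0],[-0.1,-2.5,-8,0,0,0],[-0.2,-5,-8,0,0,0],[-0.3,-7.5,-8,0,0,0],[-0.4,-10,-8,0,0,0],[-0.5,-12.5,-8,0,0,0],[-0.6,-15,-8,0,0,0],[-0.75,-17,-8,0,0,0],[-0.75,-18.2,-8,0,0,0],[-0.75,-18.2,-8,0,0,0],[-0.75,-18.2,-8,0,0,0],[-0.75,-18.2,-8,0,0,0]]

```text
clock: 8.7
ee_pos: [543.6, 127.4, 102.1]
eef_rot: [0.001, -3.141, -0.001]
force: [0.3, -0.4, -3.0]
width: 30.7
gripper_force: 60.3
```

```bash
python3 - <<'E'
from h import *
d=viewer.get_image("side"); t=viewer.get_image("top"); s=r.read_state(); print(s["ee_pos"],s["force"],s["width"])
a=cv2.resize(d["color"][140:300,290:390],None,fx=4,fy=4,interpolation=2)
f=lambda p:tuple(int(v) for v in (proj(d,p)-[289.5,139.5])*4)
for z,c in((80,(0,255,255)),(110,(0,255,0)),(18,(0,0,255))): cv2.drawMarker(a,f([544,126.7,z]),c,0,12)
print(f([544,126.7,80]),f([544,126.7,110]),f([544,126.7-29,80]),f([544,126.7,18]),f([515,126.7,80]),f([573,126.7,80]))
b=cv2.resize(t["color"][130:230,280:380],None,fx=4,fy=4,interpolation=2)
b=np.vstack([b,np.zeros((240,400,3),np.uint8)])
cv2.imwrite("pics/s5.png",np.hstack([a,b])[:600])
E
```

```text
[543.66290976 127.27974799 102.3141876 ] [ 0.2167988  -0.50046791 -4.32459021] 30.42946430595035
(230, 276) (231, 233) (233, 303) (229, 360) (181, 277) (279, 275)
```

View pics/s5.png

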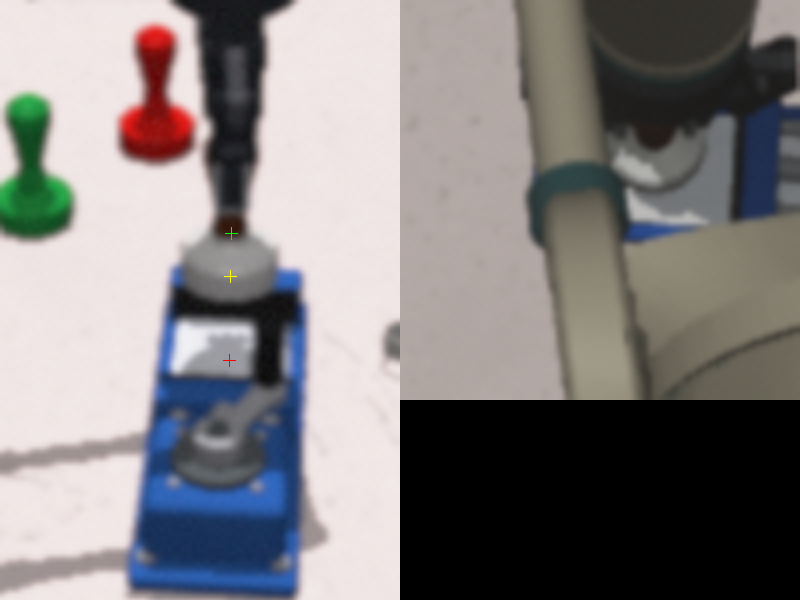

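The tamper is held upright over the bed. Its base spans columns 182–278, as predicted (181–279), and the red marker, its landing point, falls on the bed between the jaws. Lowering now.

Request:
carry_out:
  steps:
    - [[-0.1,0,0,0,0,0],[-0.1,0,2,0,0,0],[-0.1,0,4,0,0,0],[-0.1,0,5.3,0,0,0],[-0.1,0,5.8,0,0,0],[-0.1,0,6.0,0,0,0],[-0.1,0,6.1,0,0,0],[-0.1,0,6.15,0,0,0],[-0.1,0,6.2,0,0,0],[-0.1,0,6.2,0,0,0]]

```text
clock: 9.8
ee_pos: [545.3, 126.3, 41.0]
eef_rot: [-0.0, 3.14, 0.0]
force: [-0.1, 0.9, -3.4]
width: 30.5
gripper_force: 60.3
```

Request:
carry_out:
  steps:
    - [[0,0,0.05,0,0,0],[0,0,0.1,0,0,0],[0,0,0.15,0,0,0],[0,0,0.15,0,0,0]]

```text
clock: 10.2
ee_pos: [546.0, 126.2, 40.8]
eef_rot: [-0.0, 3.139, 0.0]
force: [-1.2, -1.1, 7.8]
width: 30.6
gripper_force: 61.1
```

Request:
carry_out:
  steps:
    - [[0,0,0,0,0,0],[0,0,0,0,0,0],[0,0,0,0,0,0],[0,0,0,0,0,0],[0,0,0,0,0,0],[0,0,0,0,0,0],[0,0,-2,0,0,0],[0,0,-5,0,0,0],[0,0,-8,0,0,0],[0,0,-9,0,0,0],[0,0,-9,0,0,0]]
  jaw: 1

```text
clock: 11.3
ee_pos: [545.9, 126.4, 130.3]
eef_rot: [-0.0, 3.138, 0.001]
force: [-0.1, 0.7, 0.8]
width: 85.3
gripper_force: 0.0
```

Request:
carry_out:
  steps:
    - [[-0.5,-4,0,0,0,0],[-1.0,-8,0,0,0,0],[-1.4,-10.2,0,0,0,0],[-1.4,-10.2,0,0,0,0],[-1.4,-10.2,0,0,0,0]]

```text
clock: 11.8
ee_pos: [557.7, 24.4, 127.3]
eef_rot: [-0.002, -3.138, -0.002]
force: [-0.1, 0.3, -0.7]
width: 85.2
gripper_force: 0.0
```

```bash
python3 - <<'E'
from h import *
d=viewer.get_image("side"); t=viewer.get_image("top"); s=r.read_state(); print(s["ee_pos"],s["force"],s["width"])
f=lambda d,o,p:tuple(int(v) for v in (proj(d,p)-np.array(o)+.5)*4)
a=cv2.resize(d["color"][150:290,300:390],None,fx=4,fy=4,interpolation=2); o=[300,150]
for p,c in(([560,24.4,118],(0,255,255)),([560,24.4,76],(0,255,255)),([545,126.5,114],(0,255,0)),([545,126.5,18],(0,0,255))): cv2.drawMarker(a,f(d,o,p),c,0,10); print(p,f(d,o,p))
b=cv2.resize(t["color"][130:270,300:410],None,fx=4,fy=4,interpolation=2)
cv2.imwrite("pics/s6.png",np.hstack([a,b]))
E
```

```text
[557.89937004  25.28697735 127.86003838] [0.02384854 0.07926835 0.37446749] 84.97633115589439
[560, 24.4, 118] (230, 282)
[560, 24.4, 76] (228, 345)
[545, 126.5, 114] (193, 187)
[545, 126.5, 18] (191, 321)
```

View pics/s6.png

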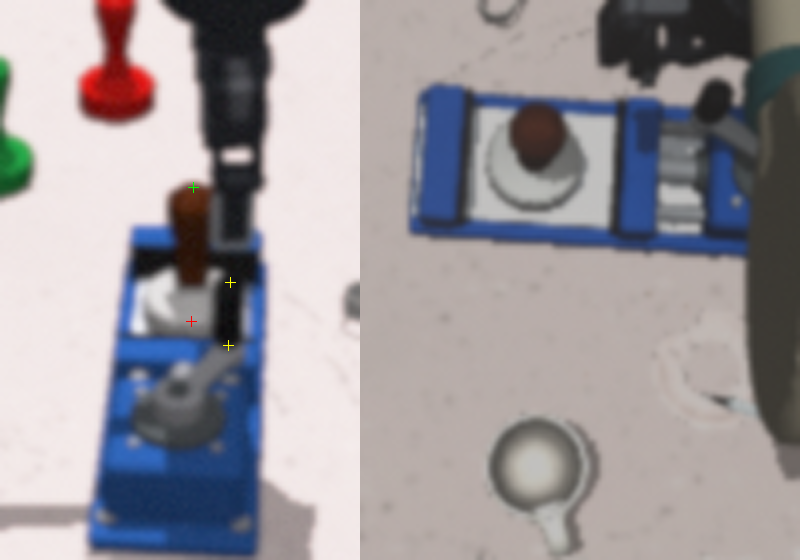

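The tamper stands upright on the bed between the jaws (top crop 537,160). The knob matches my estimate (side crop 229, 282–345). I go down and grip the knob.

Request:
carry_out:
  steps:
    - [[-0.2,0,3,0,0,0],[-0.2,0,5,0,0,0],[-0.2,0,7,0,0,0],[-0.2,0,8.2,0,0,0],[-0.2,0,8.2,0,0,0],[-0.2,0,8.2,0,0,0]]

```text
clock: 12.5
ee_pos: [561.1, 24.8, 47.2]
eef_rot: [-0.002, 3.141, 0.0]
force: [-0.4, -0.4, 0.6]
width: 85.6
gripper_force: 0.0
```

Request:
carry_out:
  steps:
    - [[0,0,0,0,0,0],[0,0,0,0,0,0],[0,0,0,0,0,0],[0,0,0,0,0,0],[0,0,0,0,0,0],[0,0,0,0,0,0],[0,0,0,0,0,0],[0,0,0,0,0,0],[0,0,0,0,0,0]]
  jaw: -1

```text
clock: 13.4
ee_pos: [561.0, 24.6, 47.4]
eef_rot: [-0.0, 3.141, 0.001]
force: [-1.2, 1.5, 5.8]
width: 18.0
gripper_force: 58.6
```

```bash
python3 - <<'E'
import numpy as np
c=np.array([531.0,-16.3]);R=50;p0=np.array([560.5,24.5])
for th in np.arange(2.25,7.6,.15):
    f=np.pi-.09-th; q=c+R*np.array([np.cos(f),np.sin(f)])-p0
    print(round(th,2),f"[{-q[0]/10:.2f}, {q[1]/10:.2f}, 0, 0, 0, 0],")
E
```

```text
2.25 [-0.53, -0.49, 0, 0, 0, 0],
2.4 [-1.03, -1.05, 0, 0, 0, 0],
2.55 [-1.43, -1.68, 0, 0, 0, 0],
2.7 [-1.74, -2.36, 0, 0, 0, 0],
2.85 [-1.95, -3.08, 0, 0, 0, 0],
3.0 [-2.04, -3.82, 0, 0, 0, 0],
3.15 [-2.03, -4.57, 0, 0, 0, 0],
3.3 [-1.90, -5.31, 0, 0, 0, 0],
3.45 [-1.66, -6.02, 0, 0, 0, 0],
3.6 [-1.32, -6.69, 0, 0, 0, 0],
3.75 [-0.88, -7.29, 0, 0, 0, 0],
3.9 [-0.36, -7.83, 0, 0, 0, 0],
4.05 [0.24, -8.28, 0, 0, 0, 0],
4.2 [0.90, -8.64, 0, 0, 0, 0],
4.35 [1.60, -8.90, 0, 0, 0, 0],
4.5 [2.34, -9.04, 0, 0, 0, 0],
4.65 [3.09, -9.08, 0, 0, 0, 0],
4.8 [3.83, -9.00, 0, 0, 0, 0],
4.95 [4.56, -8.81, 0, 0, 0, 0],
5.1 [5.25, -8.52, 0, 0, 0, 0],
5.25 [5.89, -8.13, 0, 0, 0, 0],
5.4 [6.46, -7.64, 0, 0, 0, 0],
5.55 [6.95, -7.08, 0, 0, 0, 0],
5.7 [7.35, -6.45, 0, 0, 0, 0],
5.85 [7.66, -5.76, 0, 0, 0, 0],
6.0 [7.86, -5.04, 0, 0, 0, 0],
6.15 [7.95, -4.30, 0, 0, 0, 0],
6.3 [7.92, -3.55, 0, 0, 0, 0],
6.45 [7.79, -2.81, 0, 0, 0, 0],
6.6 [7.54, -2.10, 0, 0, 0, 0],
6.75 [7.19, -1.44, 0, 0, 0, 0],
6.9 [6.75, -0.83, 0, 0, 0, 0],
7.05 [6.22, -0.30, 0, 0, 0, 0],
7.2 [5.62, 0.15, 0, 0, 0, 0],
7.35 [4.96, 0.50, 0, 0, 0, 0],
7.5 [4.25, 0.75, 0, 0, 0, 0],
```

Request:
carry_out:
  steps:
    - [[-0.53,-0.49,0,0,0,0],[-1.03,-1.05,0,0,0,0],[-1.43,-1.68,0,0,0,0],[-1.74,-2.36,0,0,0,0],[-1.95,-3.08,0,0,0,0],[-2.04,-3.82,0,0,0,0],[-2.04,-3.82,0,0,0,0]]

```text
clock: 14.1
ee_pos: [581.4, -13.9, 47.3]
eef_rot: [0.001, 3.141, 0.001]
force: [-0.1, 2.2, 5.1]
width: 17.3
gripper_force: 58.8
```

Request:
carry_out:
  steps:
    - [[0.01,-0.75,0,0,0,0],[0.14,-1.49,0,0,0,0],[0.38,-2.2,0,0,0,0],[0.72,-2.87,0,0,0,0],[1.16,-3.47,0,0,0,0],[1.68,-4.01,0,0,0,0],[2.28,-4.46,0,0,0,0],[2.94,-4.82,0,0,0,0],[3.64,-5.08,0,0,0,0],[4.38,-5.22,0,0,0,0],[5.13,-5.26,0,0,0,0],[5.13,-5.26,0,0,0,0]]

```text
clock: 15.3
ee_pos: [531.1, -65.7, 47.4]
eef_rot: [0.001, 3.138, 0.002]
force: [2.4, 3.2, 3.6]
width: 17.6
gripper_force: 58.6
```

Request:
carry_out:
  steps:
    - [[0.74,0.08,0,0,0,0],[1.47,0.27,0,0,0,0],[2.16,0.56,0,0,0,0],[2.8,0.95,0,0,0,0],[3.37,1.44,0,0,0,0],[3.86,2.0,0,0,0,0],[4.26,2.63,0,0,0,0],[4.57,3.32,0,0,0,0],[4.77,4.04,0,0,0,0],[4.86,4.78,0,0,0,0],[4.83,5.53,0,0,0,0],[4.83,5.53,0,0,0,0]]

```text
clock: 16.5
ee_pos: [481.4, -12.4, 47.3]
eef_rot: [0.003, -3.141, 0.005]
force: [-2.1, -2.3, 5.6]
width: 17.5
gripper_force: 59.4
```

Tracking well, with low side force. Last arc to 7.5.

Request:
carry_out:
  steps:
    - [[-0.13,0.74,0,0,0,0],[-0.38,1.45,0,0,0,0],[-0.73,2.11,0,0,0,0],[-1.17,2.72,0,0,0,0],[-1.7,3.25,0,0,0,0],[-2.0,3.5,0,0,0,0],[-2.3,3.7,0,0,0,0],[-2.63,3.88,0,0,0,0],[-2.96,4.05,0,0,0,0],[-2.96,4.05,0,0,0,0],[-2.96,4.05,0,0,0,0]]

```text
clock: 17.6
ee_pos: [506.9, 28.1, 47.2]
eef_rot: [0.003, -3.134, 0.004]
force: [-8.7, -1.9, 12.7]
width: 17.5
gripper_force: 60.2
```

Request:
carry_out:
  steps:
    - [[-0.35,0.14,0,0,0,0],[-0.7,0.25,0,0,0,0],[-0.95,0.3,0,0,0,0],[-0.95,0.3,0,0,0,0],[-0.95,0.3,0,0,0,0]]

```text
clock: 18.1
ee_pos: [511.5, 30.5, 47.1]
eef_rot: [0.004, -3.125, 0.005]
force: [-16.9, -4.7, 20.7]
width: 17.3
gripper_force: 61.0
```

The force at the knob is about 17 N, so the jaw is tight. Letting go.

Request:
carry_out:
  steps:
    - [[0.3,-0.1,0,0,0,0],[0.3,-0.1,0,0,0,0],[0.3,-0.1,0,0,0,0],[0.3,-0.1,0,0,0,0],[0.3,-0.1,0,0,0,0],[0.3,-0.1,0,0,0,0],[0.3,-0.1,-3,0,0,0],[0.3,-0.1,-6,0,0,0],[0.3,-0.1,-9,0,0,0],[0.3,-0.1,-12,0,0,0],[4,-8,-14,0,0,0],[8,-14,-14,0,0,0],[12,-20,-14,0,0,0],[12,-20,-14,0,0,0],[12,-20,-14,0,0,0],[12,-20,-14,0,0,0]]
  jaw: 1

```text
clock: 19.7
ee_pos: [398.9, -170.8, 187.1]
eef_rot: [-0.008, -3.141, 0.003]
force: [0.5, 0.1, 0.2]
width: 85.1
gripper_force: 0.0
```

```bash
python3 - <<'E'
from h import *
d=viewer.get_image("side"); t=viewer.get_image("top"); s=r.read_state(); print(s["ee_pos"],s["force"],s["width"])
a=cv2.resize(d["color"][150:290,300:390],None,fx=4,fy=4,interpolation=2)
b=cv2.resize(t["color"][130:270,300:410],None,fx=4,fy=4,interpolation=2)
cv2.imwrite("pics/s7.png",np.hstack([a,b]))
E
```

```text
[ 400.69576812 -167.99016257  186.94490897] [-0.90038385 -0.002012   -0.37691712] 85.45523236834912
```

View pics/s7.png

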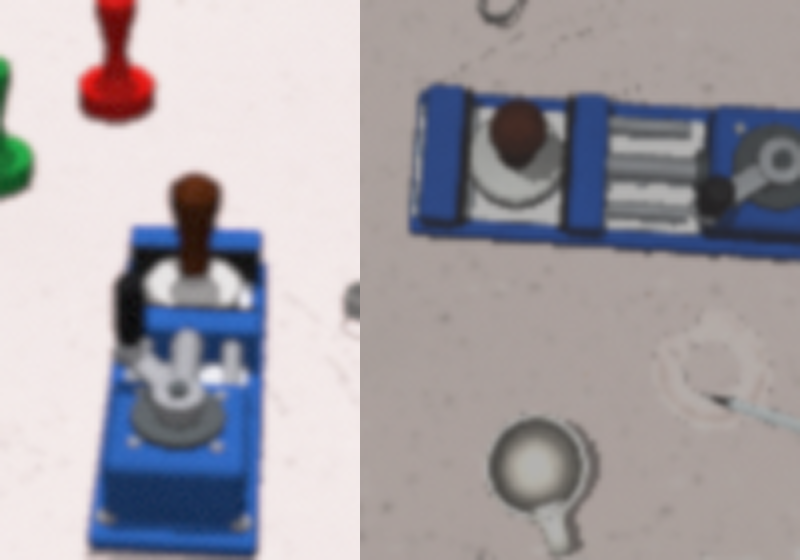

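The tamper stands upright with its base against both pads (top crop 465–570). The cup hasn't moved and the arm is clear, so I hand in.

```bash
python3 -c "
from cell import r
print(r.hand_in())"
```

```text
the job is handed in; nothing more can be done
None
```

The tamper stands upright on the vise bed, gripped between the jaws by turning the crank clockwise to about 17 N at the knob. The arm is clear, the cup hasn't moved, and I handed the job in at about 20 s; no verdict came back.

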